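# Turn the buffing block over in its tray

## Task

The white buffing block in the steel turning tray needs its other face up for sanitising, and must not be touched. Slide the tray flat along the table by its handle until its toe rod presses squarely on the low steel stop strip, then, with the toe kept on the table against the strip, tip the tray up by the handle until the block tumbles over the kerb onto its other face in the flat bay. Lower the tray flat again, still against the strip, without dropping it, let go, and leave the other things on the table where they are.

Things in the scene. Friction and masses are not known exactly. Their poses are not given: they have to be found in the camera images.
- strip: low steel stop strip fixed to the table, 20 x 220 x 9 mm high; origin at the centre of its underside, long along its own y; its +x axis points level toward the tray, and the upright face the toe presses on lies 10 mm from the origin along +x
- tray: loose open steel tray, 0.35 to 0.65 kg, 159 mm long (own x) x 78 mm wide (own y), origin on its underside near the middle, z up. Bar handle at its +x end, toe rod at its -x end. Inside it is 70 mm wide: the +x half is a sloped deck, the -x half a flat bay. Back wall and side walls are 60 mm high round the deck; end wall and side walls 36 mm round the bay (end wall's outside at x = -80 mm)
- tray_bar (a point): middle of the tray's handle: a round steel bar, 10 mm thick, 72 mm long along the tray's y, 45 mm above the tray's underside, at x = 124 mm in the tray's frame, 45 mm clear outside of the back wall (outside at x = 79 mm). The arms that carry it are at its two ends, y = +-36 mm. Same axes as the tray
- tray_toe (a point): middle of the axis of the tray's toe rod: 8 mm thick, 84 mm long along the tray's y, at x = -94 mm, z = 4 mm in the tray's frame; the tray pivots on it. Pressed on the strip this point is 14 mm from the strip's origin along the strip's +x
- tray_kerb (a point): foot of the 3 mm kerb, at x = 15 mm in the tray's frame, where the deck, falling at 24 degrees from the back wall toward -x, ends. Tipped handle-up, the block first slides down to this kerb (friction varies), then at a tray tilt of some 30 to 40 degrees rolls forward over it, lands on its other face and slides down the bay to the end wall
- tray_bay (a point): centre of the flat bay's floor, 8 mm above the tray's underside; the bay runs from x = 14 to x = -76 mm in the tray's frame
- block: white buffing block, 34 x 62 x 25 mm, about 50 g, lying on the sloped deck just above the kerb, its 62 mm side across the tray. Origin at the centre of the face it lies on at the start; the body's own axes are level at the start, the block being pitched 24 degrees in them
- block_face (a point): centre of the large face (with a thin grey fabric pad) that is up at the start and has to end face down on the floor of the bay, about 8 mm above the tray's underside; same axes as block
- block_back (a point): centre of the opposite large face (with a small dark disc), 25 mm from block_face; it has to end up
- polish_a: bystander: small nail polish bottle, 32 mm wide, 70 mm high, loose; origin under its centre
- polish_b: bystander: nail polish bottle, 32 mm wide, 75 mm high, loose; origin under its centre
- cream_jar: bystander: white jar, 60 mm wide, 45 mm high, loose; origin under its centre
- nail_file: bystander: flat grey nail file 170 x 22 x 6 mm, loose; origin under its centre, long along its x
- brush: bystander: brush with wooden handle, lying loose along its own x
There are look-alikes about, which are no part of the job. Leave any green or yellow look-alike of the block alone.

How it is judged:
On the way, in this order (a step that is already met when the one before it is completed fails the run):
1. the tray, flat on the table and square to the strip, is pressed with its toe on the strip (contact force between tray and strip above 1 N and angle between tray's own z axis and vertical below 0.1 rad and angle between the x axis of tray and the x axis of strip, either way round below 0.12 rad), for 0.1 s.
2. the tray is tipped on its toe, the toe on the table and against the strip, and the block has tumbled onto its other face in the bay (angle between tray's own z axis and vertical above 0.4 rad and height (world z) of tray_toe below 0.016 m and x of tray_toe in the frame of strip between 0.005 and 0.026 m and z of block_face in the frame of tray below 0.014 m), for 0.1 s.
At the end, for the whole second after the job is handed in: the tray stands flat (within 3 degrees) with its toe on or within 8 mm of the strip and square to it within 8 degrees; the block lies flat in the bay, turned over, its former top face down; all at rest and let go (angle between tray's own z axis and vertical below 0.05 rad and x of tray_toe in the frame of strip between 0.005 and 0.022 m and angle between the x axis of tray and the x axis of strip, either way round below 0.15 rad and z of block_face in the frame of tray between 0.003 and 0.0125 m and z of block_back in the frame of tray above 0.029 m and x of block_face in the frame of tray between -0.08 and 0.016 m and linear speed of each of tray, block below 0.02 m/s); the robot touches nothing.
It fails at once if the robot touches the block (contact force between any of the fingers, the arm and block above 0.3 N).
It fails at once if the tray is dropped or flung (turning faster than 3 rad/s) (angular speed of tray above 3 rad/s).
It fails at once if a bystander is knocked or pushed more than 20 mm (distance of any of polish_a, polish_b, cream_jar, nail_file, brush from where it was at the start of the episode above 0.02 m).
It also fails if it takes over 45 s, if anything falls off the work surface, if the arm or the gripper's body presses on something with over 40 N, if the wrist force passes 120 N, or if a joint passes its speed limit or range.

## Robot

A 6-joint arm with a two-finger parallel gripper is mounted at the origin on the work surface. World frame = base frame: x ahead of the robot, y to its left, z up, the work surface at z = 0. Lengths are in m, angles in rad, forces in N, time in s.
With the tool pointing down it reaches from about 0.425 to 0.95 m from the base axis. Payload 3.5 kg.
Tool frame: the origin (TCP) lies midway between the tips of the shut fingers; the grasp point (between the pads) lies 19 mm behind it; z points along the fingers, y is the line along which they close (so a half turn about z gives the same grasp; the last joint's range is limited). The gripper opens to 85 mm and grips with 20 to 120 N. Pads are 22 mm wide; open, the fingers measure 114 mm over their backs; the gripper's body (76 mm by 85 mm) begins 54 mm behind the grasp point. The pads swing forward as they close: fully open they stand 13 mm farther back than shut.
Start: joints at [1.133, 0.286, 1.577, -0, 1.279, -0.15], TCP at [0.192, 0.647, 0.231] pointing down, gripper open.
Joint ranges: [-2.77, 2.77], [-0.9, 2.22], [0.21, 2.48], [-1.53, 4.67], [0.24, 2.81], [-2.84, 2.84]. Speed limits (rad/s): [2.79, 2.79, 3.14, 3.14, 3.14, 3.14].

## Interface

Orientations are given as a unit quaternion [x, y, z, w].
In Python, from plant import get_state, read_camera, ctrl gives the robot as it stands.
- The arm moves only by the shell command python3 -m crank 'ROWS' [FORCE]. ROWS is JSON, a list of rows, each a list of 3 entries, a list of its own where there are three numbers: the shift along the tool's x, y, z in mm, then the turn about the tool's z in degrees, then the closure in counts, from 0 (fully open) to 255 (shut). In form: [[[tx, ty, tz], yaw, claw], ...]. A call has 1 to 10 rows; each row is the pose to reach, as a shift and turn from the pose commanded when the call began, along the tool's axes at that moment; what a row does not reach only later rows make up. A row lasts 1/10 s, in which the tool goes at most 50 mm and 8.59 degrees, less where a joint would pass 70% of its speed; a pose out of reach is approached as far as the arm can. A call with a gripper value outside its range is refused whole. The fingers move at their own pace and stop on an object; FORCE is the grip in N (left out, the last holds). Time passes only in rows, so rows that repeat a pose let the fingers close. It gives the time, the measured TCP pose, the force, the opening and the grip force at its end, in the units of the state.
- get_state(): the state, without advancing time (a new reading comes with each control period).
- read_camera(name): name is "scene" or "top"; returns a dict with "frame" (480x640x3 uint8, blue, green, red), "range_z" (480x640 float32, m along the optical axis (not along the pixel's ray), 0 where there is no reading), "vfov" (degrees; the focal length in pixels is half the picture's height over the tangent of half this angle, whatever the lens; pixels are square), "cx", "cy" (the principal point, pixels), "k1" (the pictures are not rectified: a ray, as slopes to the right and down, at radius r is drawn at 1 + k1 r^2 times it, then the intrinsics apply), "origin" and "orientation" of the camera in the world. Camera axes: x right, y down, z forward; pixel columns grow to the right and rows downward; lengths in m; the calibration is good to about 2 mm. A picture is of the moment at which its call begins.
- ctrl.sign_off(): hands the job in; it is judged then, once.
The state is a dict: "time": time; "qpos": joint angles; "dq": joint speeds; "joint_efforts": joint torques, N m; "eef_pos": TCP position; "tcp_rot": TCP orientation; "contact_force": force on the tool from outside, world axes, zero at the start; "wrist_torque": the same for the moment, N m; "opening": opening from 0.0 (shut) to 1.0 (fully open); "finger_force": force on a finger pad.
Only numpy, scipy, OpenCV 4.12 (cv2) and the standard library are available. Lean on these libraries where they do the work, as an engineer would, in place of code of your own. Each camera call takes 0.05 s, during which the arm holds its last target. There are 200 camera calls.

## Working session

There is one attempt and no reset: what is moved stays moved. The work goes in short steps, Python scripts to look and compute and a shell command to move; the robot and the scene stay as the last step left them, time stands still between calls to the robot, and variables do not carry over. Pictures are saved under pics/ and viewed, at most 11 in all, crops included, and the job is handed in when it is done.

```bash
ls; mkdir -p pics; cat > h.py <<'E'
import numpy as np, cv2
from scipy.spatial.transform import Rotation as R
from plant import get_state, read_camera, ctrl
def snap(name):
    c=read_camera(name); f=240/np.tan(np.radians(c["vfov"]/2))
    c["K"]=np.array([[f,0,c["cx"]],[0,f,c["cy"]],[0,0,1.]]); c["D"]=np.array([c["k1"],0,0,0,0.])
    c["R"]=R.from_quat(c["orientation"]).as_matrix(); c["o"]=np.array(c["origin"]); return c
def ray(c,px):
    p=cv2.undistortPoints(np.array(px,float).reshape(-1,1,2),c["K"],c["D"]).reshape(-1,2)
    return np.c_[p,np.ones(len(p))]
def plane(c,px,z):
    d=ray(c,px)@c["R"].T; return c["o"]+d*((z-c["o"][2])/d[:,2])[:,None]
def deep(c,px):
    px=np.array(px,int).reshape(-1,2); return c["o"]+(ray(c,px)*c["range_z"][px[:,1],px[:,0]][:,None])@c["R"].T
E
python3 - <<'E'
from h import *
for n in("top","scene"):
    c=snap(n); cv2.imwrite(f"pics/{n}0.png",c["frame"]); print(n,c["o"],c["R"].round(3).tolist(),c["vfov"],c["k1"],(c["range_z"]>0).mean())
print(get_state())
E
```

```text
pics
top [ 0.34179203 -0.09186936  1.23673371] [[-0.025, -0.98, 0.195], [-1.0, 0.025, -0.004], [-0.001, -0.195, -0.981]] 45.86611618925725 -0.13148026170801885 0.9960026041666666
scene [0.94355944 0.30759179 0.6858948 ] [[-0.722, 0.531, -0.443], [0.692, 0.55, -0.467], [-0.005, -0.644, -0.765]] 54.61653477787999 0.010275612051570453 0.9957682291666666
{'time': 0.1, 'qpos': array([ 1.13298900e+00,  2.87110306e-01,  1.57806691e+00,  3.42239354e-05,
        1.27856860e+00, -1.50002851e-01]), 'dq': array([-0.00147031, -0.00223502, -0.00433584,  0.00329312, -0.00033291,
       -0.00115702]), 'joint_efforts': array([ 8.93316992e-04, -4.07294762e+01, -2.93699563e+01, -1.48872205e-04,
        3.37775724e-03, -1.14121661e-06]), 'eef_pos': array([0.19130546, 0.64669743, 0.23004367]), 'tcp_rot': array([ 1.43410913e-01,  9.89662645e-01, -1.02566791e-03, -3.27554607e-04]), 'contact_force': array([ 0.06267965,  0.13095681, -1.65675635]), 'wrist_torque': array([-0.02526115, -0.04544983,  0.01119164]), 'finger_force': 0.0, 'opening': 1.0012577865249825}
```

View pics/top0.png

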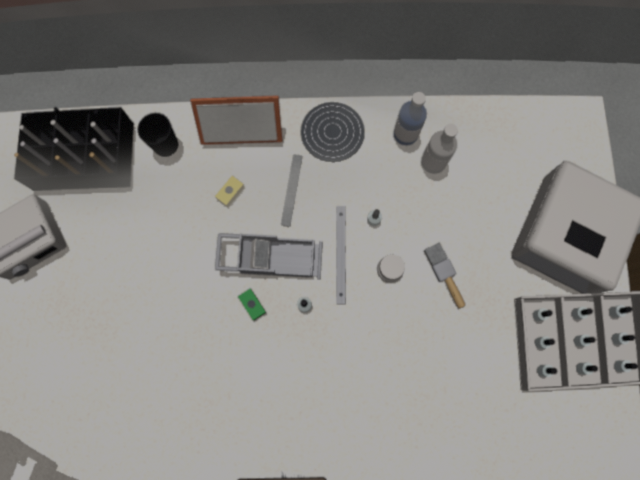

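View pics/scene0.png

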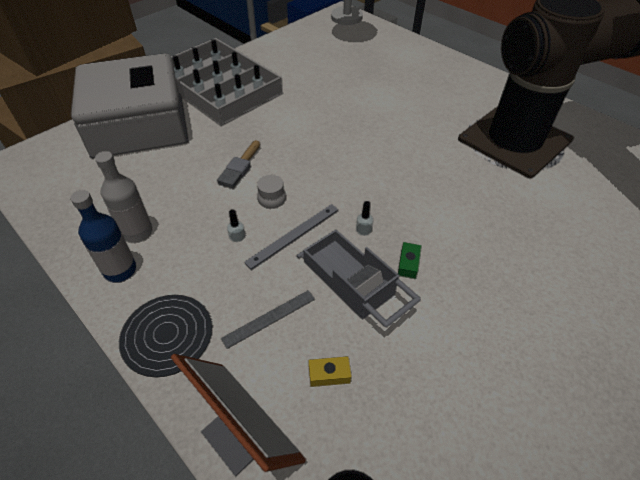

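The tray is at (268,256) in the top view, with its handle on the left at (228,252) and its toe at (318,260). The strip runs along x≈341, with one bottle below the tray at (304,304) and the nail file above it. The scene view agrees. I'll zoom in to pick exact points.

```bash
python3 - <<'E'
from h import *
a=cv2.imread("pics/top0.png")[190:320,205:365]; b=cv2.imread("pics/scene0.png")[190:340,235:435]
cv2.imwrite("pics/zt.png",cv2.resize(a,None,fx=4.5,fy=4.5,interpolation=cv2.INTER_CUBIC))
cv2.imwrite("pics/zs.png",cv2.resize(b,None,fx=4,fy=4,interpolation=cv2.INTER_CUBIC))
E
```

```text
(no output)
```

View pics/zt.png

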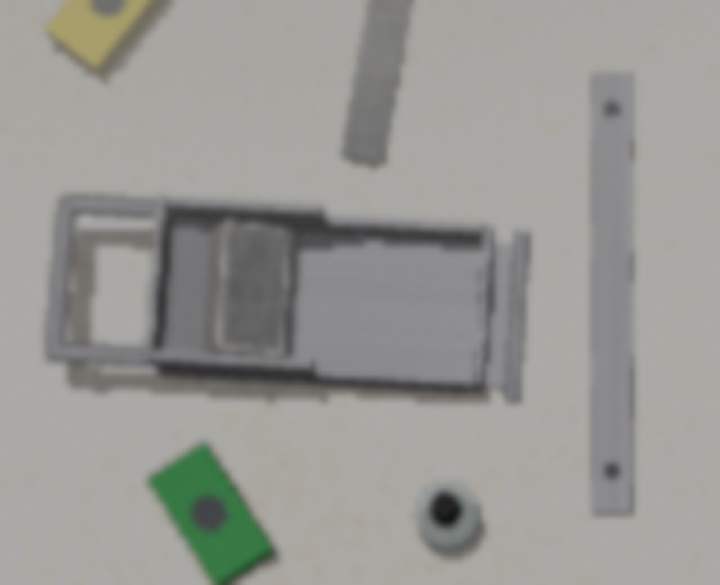

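View pics/zs.png

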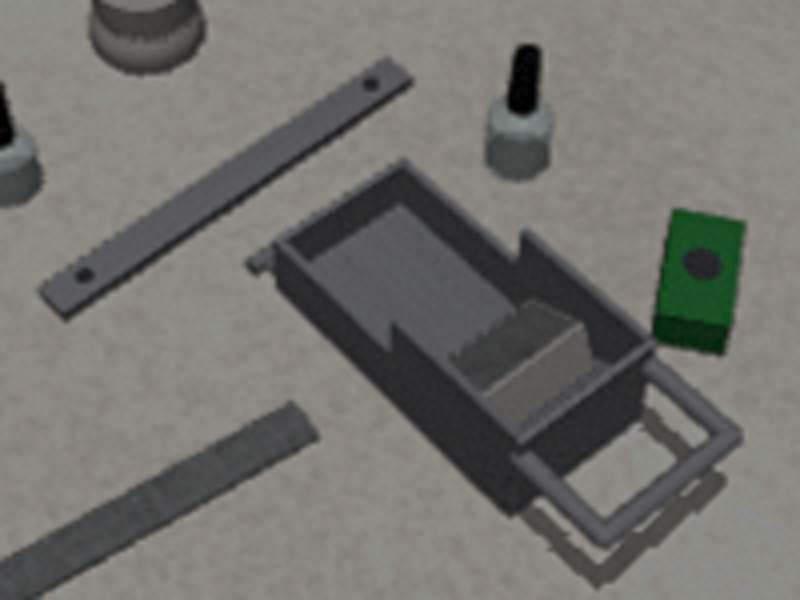

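The zoomed top view shows the strip edges at crop x≈591–635, the bar axis from (69,197) to (56,358) and the toe rod from (522,233) to (512,401). The scene crop has the bar axis from (605,533) to (733,437).

```bash
cat > m.py <<'E'
from h import *
c=snap("top"); s=snap("scene"); T=lambda p:np.array(p)/4.5+[205,190]; S=lambda p:np.array(p)/4+[235,190]
st=plane(c,T([(591,73),(635,73),(634,514),(592,514)]),.009); print("strip",st.round(4).tolist(),st.mean(0).round(4))
b=plane(c,T([(69,202),(56,354)]),.047); print("bar",b.round(4).tolist(),b.mean(0).round(4),np.linalg.norm(b[0]-b[1]))
b2=plane(s,S([(605,533),(733,437)]),.047); print("bar scene",b2.round(4).tolist(),b2.mean(0).round(4))
t=plane(c,T([(522,233),(512,401)]),.006); print("toe",t.round(4).tolist(),t.mean(0).round(4))
d=b.mean(0)-t.mean(0); print("tray x dir deg",np.degrees(np.arctan2(d[1],d[0])),np.linalg.norm(d[:2]))
d=st[0]+st[1]-st[2]-st[3]; print("strip x deg",np.degrees(np.arctan2(d[1],d[0]))+90)
for v in(b,t): d=v[0]-v[1]; print(np.degrees(np.arctan2(d[1],d[0]))+90)
p=get_state(); print(p["eef_pos"],R.from_quat(p["tcp_rot"]).as_matrix().round(3).tolist())
st2=plane(s,S([(40,290),(388,58),(412,78),(65,305)]),.009);print("strip scene",st2.round(4).tolist())
E
python3 m.py
```

```text
strip [[0.6791, -0.1338, 0.009], [0.6786, -0.1557, 0.009], [0.4591, -0.1479, 0.009], [0.4596, -0.1277, 0.009]] [ 0.5691 -0.1413  0.009 ]
bar [[0.6113, 0.1195, 0.047], [0.5377, 0.125, 0.047]] [0.5745 0.1222 0.047 ] 0.07386010689881997
bar scene [[0.6099, 0.1219, 0.047], [0.539, 0.1291, 0.047]] [0.5745 0.1255 0.047 ]
toe [[0.5992, -0.0974, 0.006], [0.5159, -0.0905, 0.006]] [ 0.5576 -0.094   0.006 ]
tray x dir deg 85.5252325489296 0.21687435600414387
strip x deg 88.18358623841965
85.72415003751132
85.24092631048936
[0.19139185 0.64686723 0.23045503] [[-0.959, 0.284, -0.001], [0.284, 0.959, -0.001], [0.0, -0.001, -1.0]]
strip scene [[0.6793, -0.1496, 0.009], [0.4602, -0.1428, 0.009], [0.4615, -0.1246, 0.009], [0.6764, -0.135, 0.009]]
```

```bash
python3 -m crank '[[[-516,-393,0],-12,147],[[-516,-393,0],-12,147],[[-516,-393,0],-12,147],[[-516,-393,0],-12,147],[[-516,-393,0],-12,147],[[-516,-393,0],-12,147],[[-516,-393,0],-12,147],[[-516,-393,0],-12,147],[[-516,-393,0],-12,147],[[-516,-393,0],-12,147]]' 30; python3 - <<'E'
from h import *
p=get_state();M=R.from_quat(p["tcp_rot"]).as_matrix();print(p["eef_pos"],M.round(3).tolist(), (M.T@(np.array([.5745,.124,.13])-p["eef_pos"])*1000).round(1),np.degrees(np.arctan2(M[1,1],M[0,1])))
E
```

```text
time: 1.2
eef_pos: [0.4877, 0.242, 0.2314]
tcp_rot: [0.039, 0.999, 0.0, 0.0]
contact_force: [1.0, 0.6, -0.6]
opening: 0.425
finger_force: 0.0
[0.48773219 0.24202147 0.23138113] [[-0.997, 0.078, 0.0], [0.078, 0.997, 0.0], [-0.0, 0.0, -1.0]] [ -95.7 -110.9  101.4] 85.50664730507137
```

```bash
python3 -m crank '[[[-94,-109,0],0,147],[[-94,-109,0],0,147],[[-94,-109,0],0,147],[[-94,-109,60],0,147],[[-94,-109,60],0,147],[[-94,-109,60],0,147],[[-94,-109,60],0,147]]'; python3 - <<'E'
from h import *
p=get_state();M=R.from_quat(p["tcp_rot"]).as_matrix();print(p["eef_pos"], (M.T@(np.array([.5745,.124,.026])-p["eef_pos"])*1000).round(1),np.degrees(np.arctan2(M[1,1],M[0,1])))
E
```

```text
time: 1.9
eef_pos: [0.5721, 0.1287, 0.1723]
tcp_rot: [0.039, 0.999, 0.0, 0.0]
contact_force: [-1.0, 1.0, -0.5]
opening: 0.422
finger_force: 0.0
[0.57211085 0.12866771 0.1722507 ] [ -2.7  -4.5 146.3] 85.58480195398043
```

```bash
python3 -m crank '[[[-3,-4,0],0,147],[[-3,-4,40],0,147],[[-3,-4,80],0,147],[[-3,-4,110],0,147],[[-3,-4,130],0,147],[[-3,-4,146],0,147],[[-3,-4,146],0,147],[[-3,-4,146],0,147]]'; python3 - <<'E'
from h import *
p=get_state();M=R.from_quat(p["tcp_rot"]).as_matrix();print(p["eef_pos"], (M.T@(np.array([.5745,.124,.026])-p["eef_pos"])*1000).round(1))
s=snap("scene");cv2.imwrite("pics/s1.png",cv2.resize(s["frame"][150:350,230:450],None,fx=3,fy=3))
E
```

```text
time: 2.7
eef_pos: [0.5759, 0.1238, 0.0267]
tcp_rot: [0.039, 0.999, 0.0, 0.001]
contact_force: [-0.4, -0.4, 0.3]
opening: 0.423
finger_force: 0.0
[0.57591582 0.12384665 0.02665211] [1.4 0.  0.6]
```

View pics/s1.png

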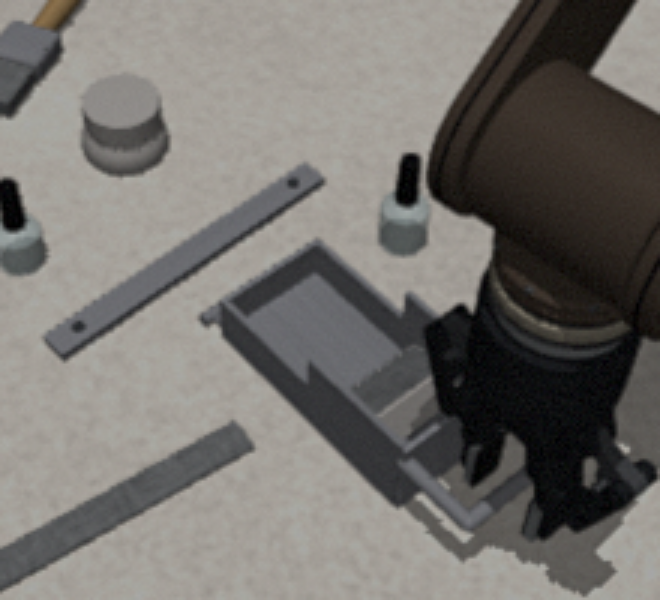

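The fingers straddle the bar, at about (510,500) in the crop, clear of the back wall. Closing.

```bash
python3 -m crank '[[[0,0,0],0,240],[[0,0,0],0,240],[[0,0,0],0,240],[[0,0,0],0,240],[[0,0,0],0,240],[[0,0,0],0,240]]' 30
```

```text
time: 3.35
eef_pos: [0.576, 0.1238, 0.0269]
tcp_rot: [0.039, 0.999, 0.0, 0.001]
contact_force: [-0.4, 0.9, 5.8]
opening: 0.101
finger_force: 29.4
```

```bash
python3 -m crank '[[[0,-4,0],-1,240],[[0,-9,0],-1.5,240],[[0,-14,0],-2,240],[[0,-19,0],-2.6,240],[[0,-24,0],-2.6,240],[[0,-27,0],-2.6,240],[[0,-27,0],-2.6,240],[[0,-27,0],-2.6,240]]'; python3 - <<'E'
from h import *
c=snap("top");cv2.imwrite("pics/t2.png",cv2.resize(c["frame"][190:320,205:365],None,fx=4.5,fy=4.5,interpolation=cv2.INTER_CUBIC))
E
```

```text
time: 4.15
eef_pos: [0.574, 0.0978, 0.0269]
tcp_rot: [0.017, 1.0, 0.001, 0.002]
contact_force: [0.0, 4.6, 5.7]
opening: 0.106
finger_force: 29.6
```

View pics/t2.png

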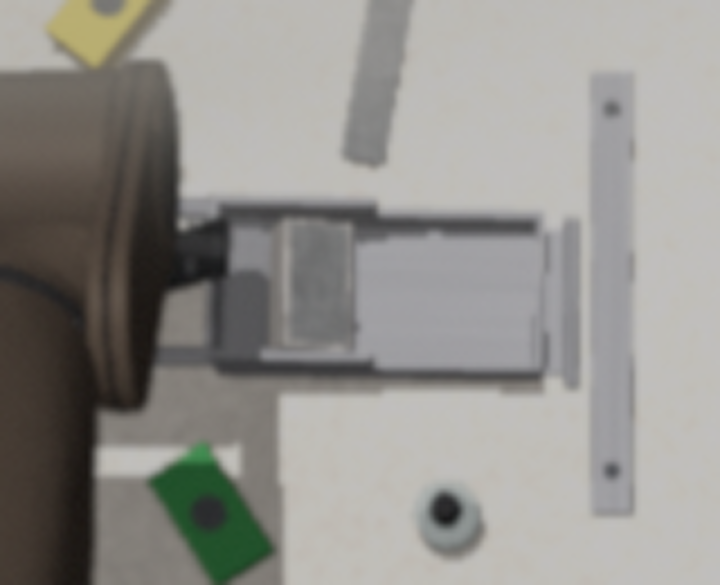

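The tray is square to the strip, with the toe's right edge at crop x≈579 against the strip's near edge at 591, a gap of about 6 mm. I'll creep in.

```bash
python3 -m crank '[[[0,-3,0],0,240],[[0,-5,0],0,240],[[0,-6,0],0,240],[[0,-7,0],0,240],[[0,-7,0],0,240]]'
```

```text
time: 4.7
eef_pos: [0.5738, 0.0927, 0.0269]
tcp_rot: [0.018, 1.0, 0.003, 0.002]
contact_force: [-0.2, 10.9, 4.5]
opening: 0.098
finger_force: 29.7
```

```bash
python3 -m crank '[[[0,-1,0],0,240],[[0,-1,0],0,240],[[0,-1,0],0,240]]'; python3 - <<'E'
from h import *
c=snap("top");p=get_state();print(p["contact_force"],p["eef_pos"],p["wrist_torque"])
g=c["frame"][230:290,300:350].mean(2).astype(int); 
for r in(15,25,35,45): print(g[r,20:])
E
```

```text
time: 5.0
eef_pos: [0.5738, 0.0927, 0.0269]
tcp_rot: [0.018, 1.0, 0.004, 0.002]
contact_force: [-0.1, 14.0, 4.3]
opening: 0.102
finger_force: 29.7
[ 1.2594214  14.7957672   4.69818123] [0.57376347 0.09271001 0.02693676] [ 2.13696154 -0.15790248 -0.03421899]
[161 162 162 161 161 156 143 142 130 149 161 158 146 141 146 139 137 152
 158 159 159 157 157 160 161 164 181 187 188 189]
[162 162 162 162 162 160 153 145 127 147 160 157 146 142 146 136 134 152
 159 159 159 157 156 157 160 169 183 188 189 189]
[161 161 161 162 161 156 143 149 157 160 161 155 139 139 145 138 144 155
 159 159 159 156 157 159 160 170 184 190 190 190]
[123 121 122 122 121 120 120 127 146 176 185 178 148 135 137 135 149 158
 159 159 158 156 157 159 153 144 175 188 189 189]
```

The force climbs with no motion, so the toe is firmly on the strip. Next I tip the tray along the arc about the toe, starting with 15°.

```bash
python3 -m crank '[[[0,-2,-10],0,240],[[0,-4,-19],0,240],[[0,-6.5,-28],0,240],[[0,-9.5,-37],0,240],[[0,-13.5,-46],0,240],[[0,-17.5,-55],0,240],[[0,-17.5,-55],0,240]]'; python3 - <<'E'
from h import *
s=snap("scene");cv2.imwrite("pics/s2.png",cv2.resize(s["frame"][150:350,230:450],None,fx=3,fy=3))
E
```

```text
time: 5.75
eef_pos: [0.5724, 0.075, 0.0822]
tcp_rot: [0.018, 1.0, 0.004, 0.001]
contact_force: [-1.7, 13.6, 3.2]
opening: 0.103
finger_force: 29.8
```

View pics/s2.png

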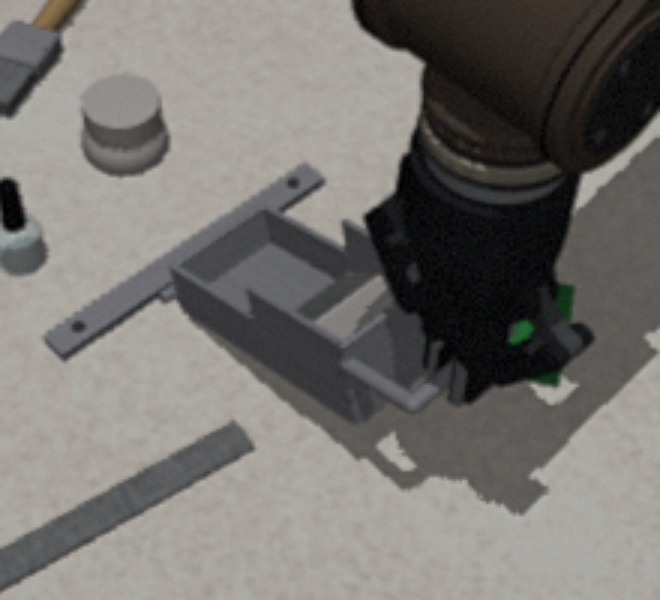

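The tray pivots on its toe against the strip, with the toe at about (165,290), and the bar rolls in the pads. The block is still on the deck. Continuing to about 35°.

```bash
python3 -m crank '[[[0,-4.5,-8.5],0,240],[[0,-9,-17],0,240],[[0,-14,-25],0,240],[[0,-19.5,-33],0,240],[[0,-25,-41],0,240],[[0,-31.5,-48.5],0,240],[[0,-38,-55.5],0,240],[[0,-45,-62.5],0,240],[[0,-45,-62.5],0,240]]'; cat > look.py <<'E'
import sys
from h import *
s=snap("scene");cv2.imwrite("pics/%s.png"%sys.argv[1],cv2.resize(s["frame"][150:350,230:450],None,fx=3,fy=3))
E
python3 look.py s3; python3 -m crank '[[[0,-7,-6.5],0,240],[[0,-14.5,-13],0,240],[[0,-14.5,-13],0,240],[[0,-14.5,-13],0,240],[[0,-14.5,-13],0,240],[[0,-14.5,-13],0,240]]'; python3 look.py s4
```

```text
time: 6.7
eef_pos: [0.5719, 0.0302, 0.1467]
tcp_rot: [0.018, 1.0, 0.005, 0.002]
contact_force: [-2.1, 14.2, 10.9]
opening: 0.106
finger_force: 29.8
time: 7.35
eef_pos: [0.5714, 0.0159, 0.1596]
tcp_rot: [0.017, 1.0, 0.004, 0.002]
contact_force: [-1.9, 13.0, 12.7]
opening: 0.101
finger_force: 30.4
```

View pics/s4.png

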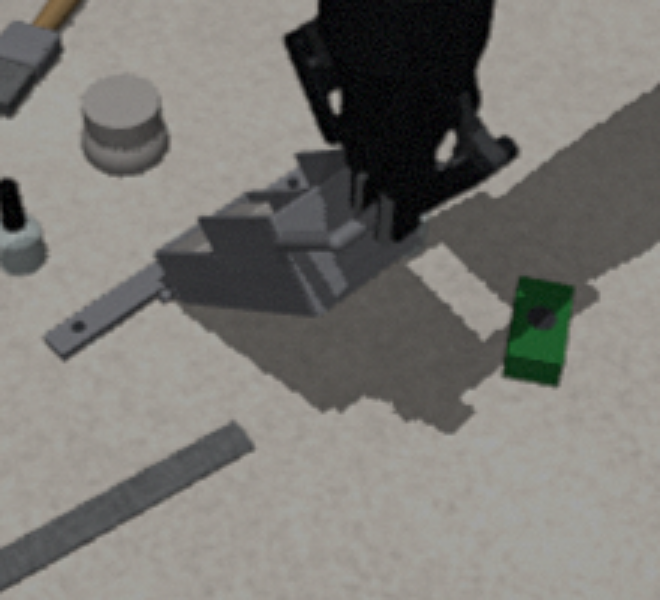

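The tray is at about 40° with its toe at (165,290) on the strip, but the scene camera can't see inside the bay. Checking from the top.

```bash
python3 - <<'E'
from h import *
c=snap("top");cv2.imwrite("pics/t3.png",cv2.resize(c["frame"][200:310,240:370],None,fx=5,fy=5,interpolation=cv2.INTER_CUBIC))
E
```

```text
(no output)
```

View pics/t3.png

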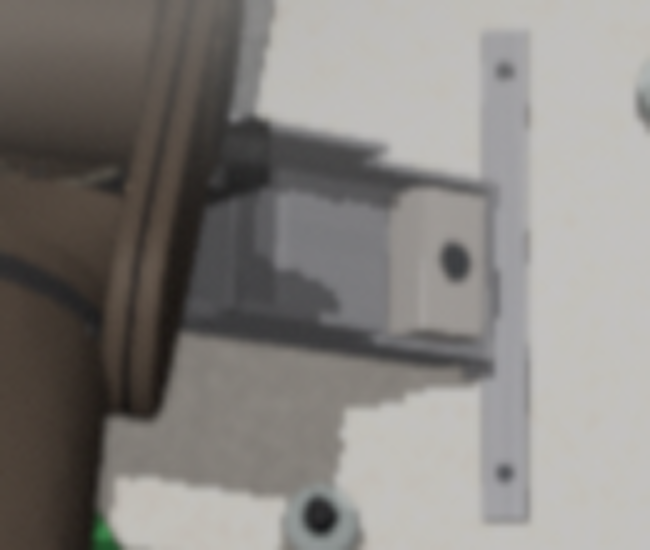

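The block lies at the end wall, centred near (450,262), with its dark disc up, so it has tumbled. I'll hold briefly, then lower along the same arc.

```bash
python3 -m crank '[[[0,0,0],0,240],[[0,0,0],0,240],[[0,7,6],0,240],[[0,14,13],0,240],[[0,21,20],0,240],[[0,27.5,27],0,240],[[0,33.5,34.5],0,240],[[0,39.5,42],0,240],[[0,45,50],0,240],[[0,50,58.5],0,240]]'; python3 -m crank '[[[0,4.5,8.5],0,240],[[0,9,17],0,240],[[0,13,26],0,240],[[0,16.5,35],0,240],[[0,19.5,44],0,240],[[0,22.5,53],0,240],[[0,25,62],0,240],[[0,26,67],0,240],[[0,27,70],0,240],[[0,27,72],0,240]]'; python3 look.py s5
```

```text
time: 8.45
eef_pos: [0.5726, 0.0662, 0.0991]
tcp_rot: [0.017, 1.0, 0.004, 0.002]
contact_force: [0.4, 13.4, 6.5]
opening: 0.104
finger_force: 30.8
time: 9.45
eef_pos: [0.5724, 0.0927, 0.0264]
tcp_rot: [0.017, 1.0, 0.003, -0.0]
contact_force: [-5.9, 13.0, 14.9]
opening: 0.104
finger_force: 32.8
```

View pics/s5.png

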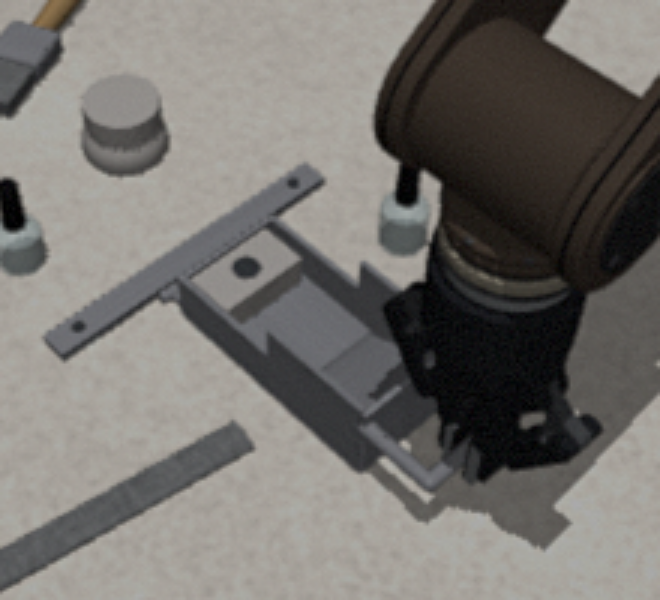

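The tray is flat against the strip, with the block at (245,270), disc up. I'll ease the preload, release and rise.

```bash
python3 -m crank '[[[0,1.5,-1],0,240],[[0,2,-1],0,240],[[0,2,-1],0,200],[[0,2,-1],0,147],[[0,2,-1],0,147],[[0,2,-1],0,147]]'; python3 -m crank '[[[0,0,-15],0,147],[[0,0,-35],0,147],[[0,0,-65],0,147],[[0,0,-100],0,147],[[0,0,-150],0,147],[[0,0,-150],0,147],[[0,60,-150],0,147],[[0,110,-150],0,147],[[0,110,-150],0,147],[[0,110,-150],0,147]]'; python3 - <<'E'
from h import *
c=snap("top");cv2.imwrite("pics/t4.png",cv2.resize(c["frame"][160:340,200:420],None,fx=3.3,fy=3.3,interpolation=cv2.INTER_CUBIC))
E
```

```text
time: 10.1
eef_pos: [0.5724, 0.0903, 0.0261]
tcp_rot: [0.017, 1.0, -0.0, -0.0]
contact_force: [-0.7, -0.2, -0.5]
opening: 0.422
finger_force: 0.0
time: 11.1
eef_pos: [0.5759, 0.202, 0.1768]
tcp_rot: [0.015, 1.0, -0.0, 0.0]
contact_force: [-0.6, -0.6, -0.9]
opening: 0.427
finger_force: 0.0
```

View pics/t4.png

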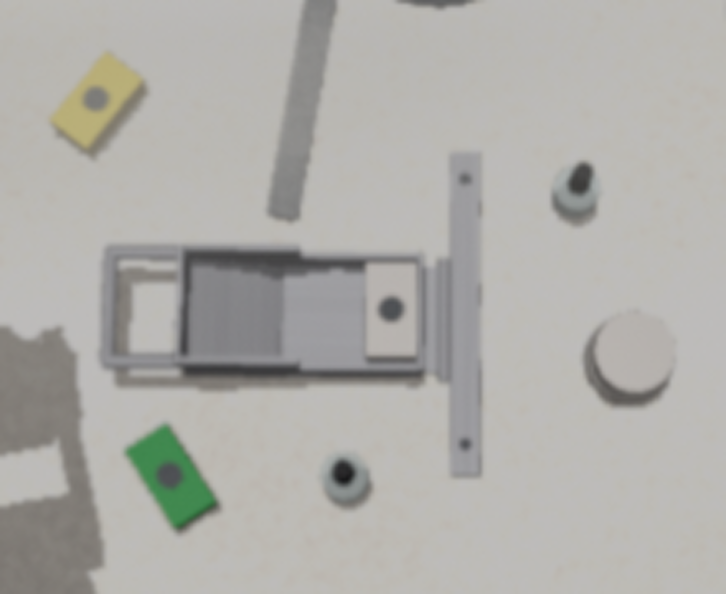

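The tray is flat and square, with its toe at (443,318) against the strip. The block is at (391,309), disc up, the bystanders haven't moved, and the gripper is clear.

```bash
python3 -c "
from plant import ctrl
print(ctrl.sign_off())"
```

```text
the job is handed in; nothing more can be done
None
```

The job is handed in at about 11 s of the 45 s allowed: the block is turned over in the bay with its disc face up, the tray is flat and square against the strip and let go, and the other things looked unmoved in the last pictures; no verdict came back.

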